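# Turn the tasting dish towards the service bell

## Task

The small steel tasting dish stands on the wooden board with a loose chocolate ball in its hollow. Take it by its arched handle, lift it level about 10 cm off the board, and only then, in the air above the board, turn it through about a quarter turn until its pouring spout points at the service bell. Keep the ball resting in the middle without touching it, leave the bell and the other things on the counter alone, and finish still holding the dish level and still up there: do not set it down or let go.

Things in the scene. Friction and masses are not known exactly. Their poses are not given: they have to be found in the camera images.
- dish: Round shallow dish of bare steel, 152 mm across, 28 mm high at the rim, 0.25 to 0.5 kg, with one pouring spout sticking 30 mm out of the rim and an arched handle over the middle. Stands on the board; origin at the centre of its underside, z up, x towards the spout, y along the arch.
- spout_tip (a point): Outer tip of the dish's spout, 105 mm from the dish's centre along its x, 27 mm above its underside.
- handle_grip (a point): Middle of the light wooden grip block at the top of the arched handle, straight above the dish's centre, 125 mm above the underside. The block is 14 mm thick along the dish's x (grip it across this), 36 mm long along its y, 24 mm high. It is rigidly joined to the dish by 7 mm bars that slope down from its two ends to the rim.
- dish_middle (a point): Centre of the hollow, 6 mm above the underside. The hollow is a shallow bowl: flat to 12 mm from the centre, then rising 2 mm at 30 mm out, 9 mm at 62 mm out, 21 mm at the rim (73 mm out).
- truffle_center (a point): Centre of the loose dark brown chocolate ball, 30 mm in diameter, 30 g, hard and smooth; it rolls easily in the dish. It starts at rest in the middle of the hollow.
- board: Wooden board, 240 x 240 x 15 mm, fixed to the counter; origin at the centre of its underside, so its top is 15 mm above the origin.
- bell: Steel service bell, a dome with a small push knob on a dark round base 84 mm across, 64 mm high, loose; origin at the centre of its underside. It stands on the counter 0.18 to 0.28 m from the dish, on the left or right of it.
- jar: Closed preserving jar, 76 mm across and 85 mm high, loose, standing on the opposite side of the dish from the bell; origin at the centre of its underside. A bystander.
- squeeze_bottle: Squeeze bottle with a pointed nozzle, 54 mm across, 165 mm high, loose; origin at the centre of its underside. A bystander.
- tumbler: Empty glass tumbler, 68 mm across, 80 mm high, loose; origin at the centre of its underside. A bystander.

How it is judged:
By the outcome, as a careful person would: the job done as asked, in the order asked, and still so for the second after the job is handed in, while the arm keeps its last pose, push and grip.
It also fails if it takes over 43 s, if anything falls off the work surface, if the arm or the gripper's body presses on something with over 40 N, if the wrist force passes 120 N, or if a joint passes its speed limit or range.

## Robot

A 6-joint arm with a two-finger parallel gripper is mounted at the origin on the work surface. World frame = base frame: x ahead of the robot, y to its left, z up, the work surface at z = 0. Lengths are in m, angles in rad, forces in N, time in s.
With the tool pointing down it reaches from about 0.25 to 0.725 m from the base axis. Payload 4 kg.
Tool frame: the origin (TCP) lies midway between the tips of the shut fingers; the grasp point (between the pads) lies 19 mm behind it; z points along the fingers, y is the line along which they close (so a half turn about z gives the same grasp; the last joint's range is limited). The gripper opens to 85 mm and grips with 20 to 120 N. Pads are 22 mm wide; open, the fingers measure 114 mm over their backs; the gripper's body (76 mm by 85 mm) begins 54 mm behind the grasp point. The pads swing forward as they close: fully open they stand 13 mm farther back than shut.
Start: joints at [1.235, 0.241, 0.005, 1.335, 0, 1.571], TCP at [0.165, 0.472, 0.231] pointing down, gripper open.
Joint ranges: [-2.72, 2.72], [-1.05, 1.87], [-1.09, 1.28], [-1.99, 2.15], [-1.42, 1.44], [-3.14, 3.14]. Speed limits (rad/s): [2.79, 2.79, 3.14, 3.14, 3.14, 3.14].

## Interface

Orientations are given as a unit quaternion [w, x, y, z].
In Python, from rig import state, grab_frame, finish_job gives the robot as it stands.
- The arm moves only by the tool drive_tool, never from a script. Its argument "plan" is a list of rows, each a list of 7 numbers: the opening, from 0 (shut) to 1 (fully open), then the shift along the tool's x, y, z scaled (see below), then the turn, a rotation vector about the tool's x, y, z scaled (see below). A call has exactly 8 rows; each row shifts and turns the commanded pose from where the row before left it, along the tool's axes as they then stand; what a row does not reach is not made up. The controller multiplies each number of a shift by 200 mm and each number of a turn by 2 pi rad. A row lasts 1/8 s, in which the tool goes at most 62.5 mm and 10.7 degrees, less where a joint would pass 70% of its speed; a pose out of reach is approached as far as the arm can. A call with a number of a shift or a turn outside -1 to 1 is refused whole. A call with a gripper value outside its range is refused whole. The fingers move at their own pace and stop on an object; "squeeze" is the grip in N (left out, the last holds). Time passes only in rows, so rows that do not move let the fingers close, or fill a call up. It gives the time, the measured TCP pose, the force, the opening and the grip force at its end, in the units of the state.
- state(): the state, without advancing time (a new reading comes with each control period).
- grab_frame(name): name is "side" or "top" or "wrist"; returns a dict with "img" (400x640x3 uint8, red, green, blue), "fx", "fy", "cx", "cy" (pixels), "R" (3x3) and "t" (3): a world point X has camera coordinates R X + t; the wrist camera has in their place "T_tool_cam" (4x4, takes a point from camera to tool coordinates, whose origin is the TCP and whose axes are the flange's). Camera axes: x right, y down, z forward; pixel columns grow to the right and rows downward; lengths in m; the calibration is good to about 2 mm. A picture is of the moment at which its call begins: read the wrist's pose just before it. There is no depth.
- finish_job(): hands the job in; it is judged then, once.
The state is a dict: "time": time; "joints": joint angles; "qvel": joint speeds; "tau": joint torques, N m; "tcp_pos": TCP position; "ee_rot": TCP orientation; "wrist_force": force on the tool from outside, world axes, zero at the start; "ft_torque": the same for the moment, N m; "opening": opening from 0.0 (shut) to 1.0 (fully open); "grip_force": force on a finger pad.
Only numpy, scipy, OpenCV 4.12 (cv2) and the standard library are available. Lean on these libraries where they do the work, as an engineer would, in place of code of your own. Each camera call takes 0.05 s, during which the arm holds its last target. There are 200 camera calls.

## Working session

There is one attempt and no reset: what is moved stays moved. The work goes in short steps, Python scripts to look and compute and a tool call to move; the robot and the scene stay as the last step left them, time stands still between calls to the robot, and variables do not carry over. Pictures are saved under pics/ and viewed, at most 10 in all, crops included, and the job is handed in when it is done.

Besides the shell and the picture viewer there is one more tool, called after "Call:" by a JSON object that holds its "name" and its "arguments". drive_tool: Moves the arm, as the interface text tells. Its arguments: {"type":"object","properties":{"plan":{"type":"array"},"squeeze":{"type":"number"}},"required":["plan"]}

```bash
mkdir -p pics; cat > h.py <<'E'
import numpy as np,cv2,json
from rig import state,grab_frame,finish_job
from scipy.spatial.transform import Rotation as Ro
def quat(q): return Ro.from_quat([q[1],q[2],q[3],q[0]])
def cam(f,s=None):
    K=np.array([[f['fx'],0,f['cx']],[0,f['fy'],f['cy']],[0,0,1]])
    if 'R' in f: R,t=np.array(f['R']),np.array(f['t'])
    else:
        T=np.eye(4);T[:3,:3]=quat(s['ee_rot']).as_matrix();T[:3,3]=s['tcp_pos']
        M=np.linalg.inv(T@np.array(f['T_tool_cam']));R,t=M[:3,:3],M[:3,3]
    return K,R,t
def ray(c,u,v):
    K,R,t=c; d=R.T@np.linalg.inv(K)@[u,v,1.]; return -R.T@t,d
def plane(c,u,v,z):
    o,d=ray(c,u,v); return o+d*(z-o[2])/d[2]
def two(c1,p1,c2,p2):
    A=[];b=[]
    for c,p in((c1,p1),(c2,p2)):
        o,d=ray(c,*p);d/=np.linalg.norm(d);P=np.eye(3)-np.outer(d,d);A.append(P);b.append(P@o)
    return np.linalg.lstsq(np.vstack(A),np.hstack(b),rcond=None)[0]
def proj(c,X):
    K,R,t=c; p=K@(R@np.array(X)+t); return p[:2]/p[2]
def save(f,n): cv2.imwrite('pics/'+n,f['img'][:,:,::-1])
E
python3 - <<'E'
from h import *
s=state();print(s)
for n in('top','side'):
    f=grab_frame(n);save(f,n+'1.png');K,R,t=cam(f);print(n,(-R.T@t).round(3),R[2].round(2))
    np.savez(n+'.npz',K=K,R=R,t=t,img=f['img'])
E
```

```text
{'time': 0.0, 'joints': array([ 1.23501501e+00,  2.41400109e-01,  3.69568588e-03,  1.33517724e+00,
       -1.23540623e-05,  1.57078604e+00]), 'qvel': array([-0.00191681, -0.00144842,  0.00055569,  0.00101326, -0.00106567,
       -0.00106478]), 'tau': array([-1.68805159e-04, -3.72322154e+01,  2.52406776e+01,  1.68257835e-02,
        1.26065161e-04, -7.00336898e-06]), 'tcp_pos': array([0.1645471 , 0.47147386, 0.23040848]), 'ee_rot': array([-1.68148441e-04,  1.67097871e-01,  9.85939762e-01, -1.02904081e-03]), 'wrist_force': array([ 0.41816402, -0.21491578,  0.74566791]), 'ft_torque': array([-0.01242009,  0.03743286,  0.02769911]), 'grip_force': 0.0, 'opening': 1.00380201848645}
top [0.374 0.024 1.413] [ 0.14  0.02 -0.99]
side [0.339 0.602 0.869] [ 0.23 -0.56 -0.79]
```

View pics/top1.png

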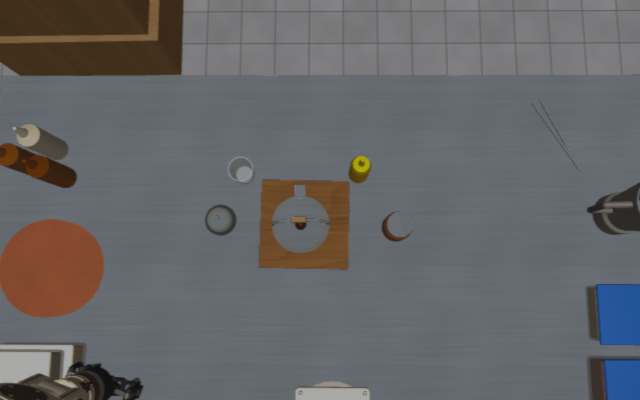

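View pics/side1.png

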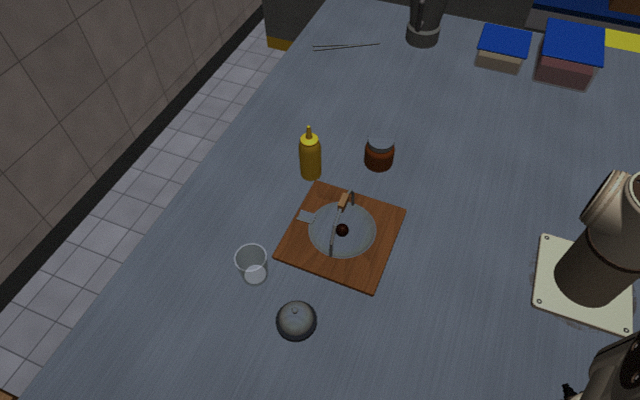

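Top: the dish is at (300,224) with its spout pointing up (world +x) at (300,190), and the grip block is at (298,219). The bell is at left (220,220), jar right (397,226), bottle (360,168), tumbler (241,170). The side view agrees: bell (296,320), grip (344,201), ball (342,230).

```bash
python3 - <<'E'
from h import *
C={};I={}
for n in('top','side'):
    d=np.load(n+'.npz');C[n]=(d['K'],d['R'],d['t']);I[n]=d['img']
def blob(n,m,box):
    x0,x1,y0,y1=box;M=np.zeros_like(m);M[y0:y1,x0:x1]=m[y0:y1,x0:x1]
    k,l,st,ce=cv2.connectedComponentsWithStats(M.astype('uint8'));i=1+st[1:,4].argmax();return ce[i],st[i]
P={}
for n,bx in(('top',(285,312,212,226)),('side',(334,356,188,212))):
    r,g,b=[I[n][:,:,i].astype(int) for i in range(3)]
    p,st=blob(n,(r-b>45)&(r>120),bx);P[n]=p;print(n,'grip',p,st)
    print(n, 'row',[tuple(map(int,I[n][int(p[1]),int(p[0])]))])
G=two(C['top'],P['top'],C['side'],P['side']);print('grip',G.round(4),[proj(C[n],G)-P[n] for n in C])
sp=plane(C['top'],300,185,.042);print('spout tip',sp.round(3))
cb=[plane(C['top'],*p,.025) for p in((220,220),)]+[plane(C['side'],296,320,.025)];print('bell',np.round(cb,3))
for nm,p,z in(('jar',(397,226),.05),('bot',(360,168),.09),('tum',(241,170),.04),('dish',(300,224),.043)):print(nm,plane(C['top'],*p,z).round(3))
# brown ball
for n,bx in(('top',(290,312,218,236)),('side',(330,355,220,240))):
    m=I[n].max(2)<75;p,st=blob(n,m,bx);print('ball',n,p,st,plane(C[n],*p,.036).round(4))
# zoom for view
a=cv2.resize(I['top'][170:260,250:360],None,fx=5,fy=5,interpolation=cv2.INTER_CUBIC);cv2.imwrite('pics/z1.png',a[:,:,::-1])
E
```

```text
top grip [298. 219.] [292 217  13   5  65]
top row [(137, 108, 72)]
side grip [342.52727273 198.94545455] [338 193  10  13  55]
side row [(126, 98, 71)]
grip [0.5182 0.0858 0.1508] [array([-0.04299617, -0.2500587 ]), array([0.2957511 , 0.07123288])]
spout tip [0.622 0.086 0.042]
bell [[0.529 0.302 0.025]
 [0.528 0.311 0.025]]
jar [ 0.511 -0.169  0.05 ]
bot [ 0.658 -0.071  0.09 ]
tum [0.663 0.246 0.04 ]
dish [0.517 0.086 0.043]
ball top [300.07575758 225.51515152] [295 222  11   8  66] [0.5132 0.0856 0.036 ]
ball side [341.35483871 229.77419355] [334 223  15  14 155] [0.519  0.0856 0.036 ]
```

View pics/z1.png

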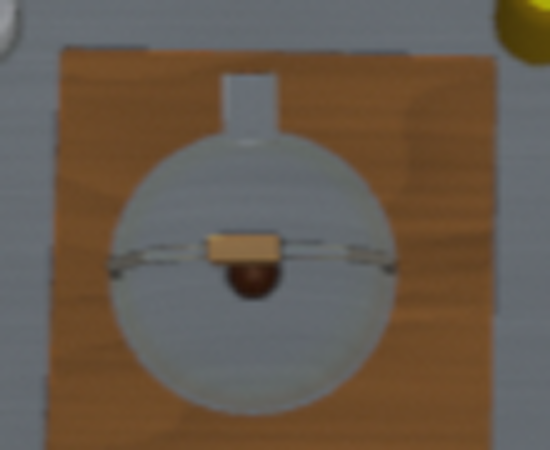

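The dish sits at about (0.517, 0.086) with its spout along +x, and the bell is about 87° counter-clockwise from it. Next I move above the dish and turn the tool so the fingers close along x.

Call:
{"name": "drive_tool", "arguments": {"plan": [[1,-0.25,-0.14,-0.02,0,0,0],[1,-0.25,-0.14,-0.02,0,0,0],[1,-0.25,-0.14,-0.02,0,0,0],[1,-0.25,-0.14,-0.02,0,0,0],[1,-0.25,-0.14,-0.02,0,0,0],[1,-0.25,-0.14,-0.02,0,0,0],[1,-0.25,-0.14,-0.02,0,0,0],[1,-0.25,-0.14,-0.02,0,0,0]]}}

```text
time: 1.1
tcp_pos: [0.4694, 0.1271, 0.2631]
ee_rot: [-0.0, 0.167, 0.986, 0.0]
wrist_force: [1.4, 0.9, 0.4]
opening: 1.004
grip_force: 0.0
```

Call:
{"name": "drive_tool", "arguments": {"plan": [[1,0,0,0,0,0,0.0246],[1,0,0,0,0,0,0.0246],[1,0,0,0,0,0,0.0246],[1,0,0,0,0,0,0.0246],[1,0,0,0,0,0,0.0246],[1,0,0,0,0,0,0.0246],[1,0,0,0,0,0,0.0246],[1,0,0,0,0,0,0.0246]]}}

```text
time: 2.1
tcp_pos: [0.4683, 0.1287, 0.2628]
ee_rot: [-0.0, 0.709, 0.705, -0.001]
wrist_force: [-0.1, -0.8, 0.5]
opening: 0.998
grip_force: 0.0
```

```bash
cat > pose.py <<'E'
from h import *
s=state();R=quat(s['ee_rot']).as_matrix()
print('t',round(s['time'],2),'pos',np.round(s['tcp_pos'],4),'y',R[:,1].round(4),'z',R[:,2].round(4),'j',np.round(s['joints'],2),'op',round(s['opening'],3),'F',np.round(s['wrist_force'],1),s['grip_force'])
E
python3 - <<'E'
from pose import *
f=grab_frame('wrist');save(f,'w1.png');K,R,t=cam(f,s);np.savez('w1.npz',K=K,R=R,t=t)
print(proj((K,R,t),[.517,.086,.152]))
E
```

```text
t 2.1 pos [0.4683 0.1287 0.2628] y [ 1.     -0.0067 -0.0012] z [-1.2e-03 -3.0e-04 -1.0e+00] j [0.27 0.2  0.04 1.41 0.   1.85] op 0.998 F [-0.1 -0.8  0.5] 0.0
[385.65283582 240.38109006]
```

View pics/w1.png

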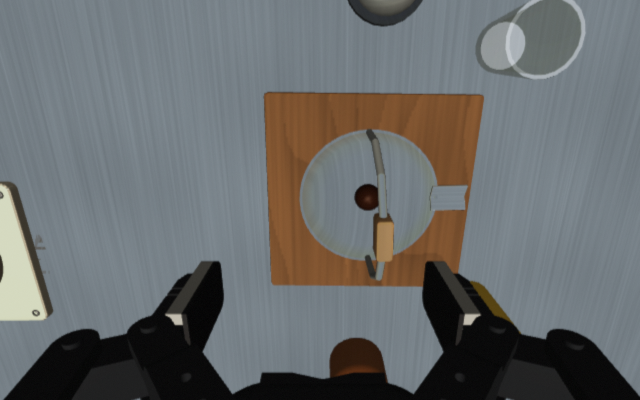

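The wrist view shows the block at (384,240), as predicted. The spout is to the right (448,198), the ball at (367,197), and part of the bell at the top (385,5). Next I refine the block centre and yaw.

```bash
python3 - <<'E'
from h import *
d=np.load('w1.npz');c=(d['K'],d['R'],d['t']);I=cv2.imread('pics/w1.png')[:,:,::-1]
print('cam',(-c[1].T@c[2]).round(3))
h=cv2.cvtColor(I[:,:,::-1].copy(),cv2.COLOR_BGR2HSV)
for r in(218,225,232,240,248,256):print(r,[tuple(map(int,x)) for x in I[r,370:400:2]])
m=np.zeros(I.shape[:2],'uint8');m[205:268,365:402]=1
g=I.astype(int);mm=(m>0)&(g[:,:,0]>140)&(g[:,:,0]-g[:,:,2]>30)
pts=np.argwhere(mm)[:,::-1].astype(np.float32);r=cv2.minAreaRect(pts);b=cv2.boxPoints(r)
print(r);W=np.array([plane(c,*p,.152) for p in b]);print(W.round(4),W.mean(0).round(4))
for z in (.042,):
  print('spout tip corners',[plane(c,*p,z).round(4) for p in((467,186),(463,210))])
print('ball',plane(c,367,197,.036).round(4))
a=cv2.resize(I[110:270,290:480],None,fx=4,fy=3.6,interpolation=cv2.INTER_CUBIC);cv2.imwrite('pics/z2.png',a[:,:,::-1])
E
```

```text
cam [0.468 0.208 0.406]
218 [(116, 125, 132), (112, 120, 126), (54, 42, 29), (55, 39, 23), (61, 44, 26), (66, 50, 33), (75, 64, 52), (79, 67, 55), (72, 53, 35), (71, 50, 30), (73, 56, 40), (114, 122, 127), (120, 130, 137), (121, 131, 138), (117, 126, 133)]
225 [(118, 127, 135), (112, 121, 127), (56, 42, 28), (76, 55, 33), (159, 123, 77), (161, 126, 84), (161, 128, 85), (163, 130, 87), (164, 130, 87), (167, 132, 89), (169, 134, 90), (168, 129, 82), (129, 130, 130), (118, 127, 134), (118, 128, 135)]
232 [(117, 127, 134), (113, 121, 128), (55, 40, 25), (84, 61, 38), (160, 127, 80), (161, 128, 86), (161, 128, 87), (163, 128, 88), (166, 132, 90), (168, 132, 91), (169, 134, 92), (164, 127, 81), (122, 125, 129), (117, 127, 133), (119, 129, 136)]
240 [(117, 127, 134), (112, 121, 127), (59, 43, 28), (91, 68, 41), (160, 127, 79), (160, 126, 85), (160, 127, 86), (163, 130, 88), (166, 132, 89), (167, 134, 91), (168, 133, 90), (166, 129, 82), (114, 121, 122), (119, 129, 131), (117, 127, 127)]
248 [(117, 128, 130), (101, 106, 106), (60, 45, 29), (103, 78, 47), (159, 126, 79), (160, 127, 86), (161, 128, 87), (163, 129, 88), (165, 131, 89), (166, 132, 90), (167, 132, 89), (166, 128, 81), (116, 125, 118), (118, 127, 121), (117, 128, 120)]
256 [(98, 105, 98), (114, 124, 116), (111, 118, 109), (111, 87, 53), (160, 127, 80), (160, 126, 85), (160, 127, 86), (162, 129, 87), (164, 131, 89), (165, 131, 89), (166, 130, 87), (140, 103, 63), (116, 76, 45), (123, 82, 47), (118, 78, 44)]
((384.5960388183594, 241.5037078857422), (15.834446907043457, 39.393951416015625), 2.2025980949401855)
[[0.51   0.0676 0.152 ]
 [0.5097 0.1024 0.152 ]
 [0.5222 0.1018 0.152 ]
 [0.5229 0.067  0.152 ]] [0.5162 0.0847 0.152 ]
spout tip corners [array([0.6236, 0.0977, 0.042 ]), array([0.6226, 0.0698, 0.042 ])]
ball [0.5159 0.0838 0.036 ]
```

View pics/z2.png

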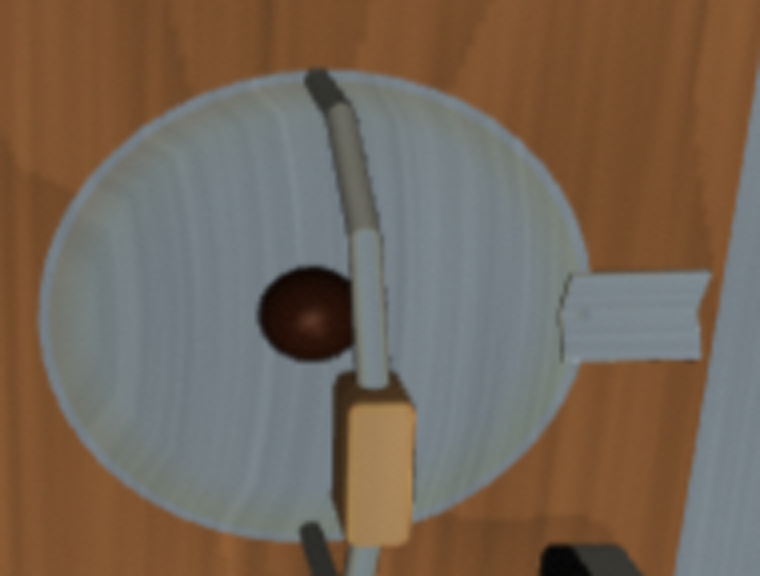

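Call:
{"name": "drive_tool", "arguments": {"plan": [[0.7,-0.0365,0.0402,0.052,0,0,0],[0.7,-0.0365,0.0402,0.052,0,0,0],[0.7,-0.0365,0.0402,0.052,0,0,0],[0.7,-0.0365,0.0402,0.052,0,0,0],[0.7,-0.0365,0.0402,0.052,0,0,0],[0.7,-0.0365,0.0402,0.052,0,0,0],[0.7,0,0,0,0,0,0],[0.7,0,0,0,0,0,0]]}}

```text
time: 3.15
tcp_pos: [0.5168, 0.085, 0.2011]
ee_rot: [-0.0, 0.708, 0.707, 0.0]
wrist_force: [0.2, -0.7, 0.3]
opening: 0.7
grip_force: 0.0
```

```bash
python3 - <<'E'
from pose import *
f=grab_frame('wrist');save(f,'w2.png');c=cam(f,s)
p=proj(c,[.5165,.0848,.152]);print(p)
I=f['img'].astype(int);v,u=int(p[1]),int(p[0])
m=np.zeros(I.shape[:2],bool);m[max(v-70,0):v+70,u-40:u+40]=1
mm=m&(I[:,:,0]>140)&(I[:,:,0]-I[:,:,2]>50)
pts=np.argwhere(mm)[:,::-1].astype(np.float32);r=cv2.minAreaRect(pts);print(r)
W=np.array([plane(c,*q,.152) for q in cv2.boxPoints(r)]);print(W.round(4),W.mean(0).round(4))
E
```

```text
t 3.15 pos [0.5168 0.085  0.2011] y [ 1.0e+00 -1.5e-03  1.0e-04] z [ 1.e-04  2.e-04 -1.e+00] j [0.16 0.3  0.01 1.28 0.   1.74] op 0.7 F [ 0.2 -0.7  0.3] 0.0
[324.27590591 221.20641153]
((325.9999694824219, 237.5), (49.99999237060547, 86.99998474121094), -0.0)
[[0.5018 0.044  0.152 ]
 [0.503  0.1019 0.152 ]
 [0.532  0.1018 0.152 ]
 [0.5334 0.044  0.152 ]] [0.5175 0.0729 0.152 ]
```

View pics/w2.png

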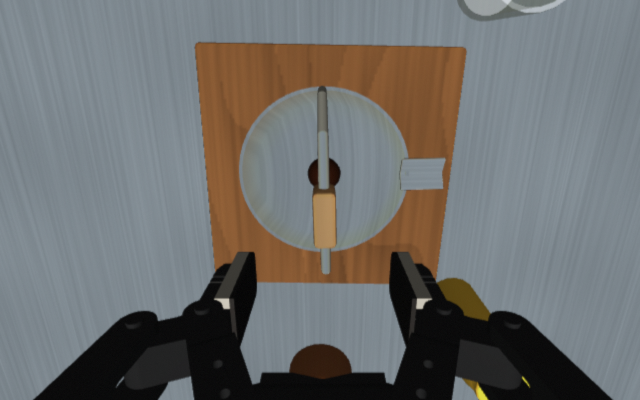

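The block spans columns 314–336 and rows 191–248, centred between the fingers. Next I descend and close gently.

Call:
{"name": "drive_tool", "arguments": {"plan": [[0.7,0.001,0,0.06,0,0,0],[0.7,0.001,0,0.06,0,0,0],[0.7,0,0,0.06,0,0,0],[0.7,0,0,0.06,0,0,0],[0.65,0,0,0.06,0,0,0],[0.6,0,0,0.05,0,0,0],[0.55,0,0,0.05,0,0,0],[0.5,0,0,0,0,0,0]]}}

```text
time: 4.2
tcp_pos: [0.5161, 0.0852, 0.1199]
ee_rot: [-0.001, 0.708, 0.707, -0.001]
wrist_force: [0.6, 0.1, 0.0]
opening: 0.502
grip_force: 0.0
```

Call:
{"name": "drive_tool", "arguments": {"plan": [[0.45,0,0,0,0,0,0],[0.4,0,0,0,0,0,0],[0.35,0,0,0,0,0,0],[0.31,0,0,0,0,0,0],[0.28,0,0,0,0,0,0],[0.26,0,0,0,0,0,0],[0.24,0,0,0,0,0,0],[0.22,0,0,0,0,0,0]], "squeeze": 25}}

```text
time: 5.2
tcp_pos: [0.5168, 0.0853, 0.1209]
ee_rot: [-0.0, 0.708, 0.707, -0.0]
wrist_force: [-0.3, 0.3, -0.7]
opening: 0.217
grip_force: 0.0
```

```bash
python3 - <<'E'
from pose import *
f=grab_frame('wrist');cv2.imwrite('pics/w3.png',f['img'][:,:,::-1]);c=cam(f,s);print(proj(c,[.5168,.085,.152]),proj(c,s['tcp_pos']))
E
```

```text
t 5.2 pos [0.5168 0.0853 0.1209] y [ 1.0e+00 -1.5e-03 -1.0e-04] z [-1.e-04 -0.e+00 -1.e+00] j [ 0.16  0.36 -0.13  1.08  0.    1.74] op 0.217 F [-0.3  0.3 -0.7] 0.0
[326.05515918 303.07236284] [325.37264233 261.60602145]
```

View pics/w3.png

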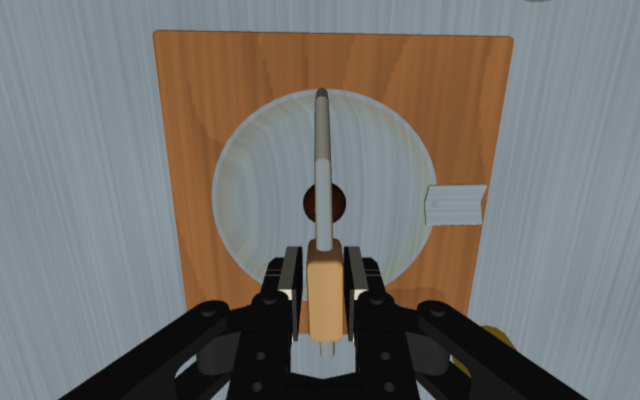

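At 18 mm opening the block (308–343) sits about 1 mm towards the right pad (pads at 300 and 345), with the ball still in the middle at (324,203). I shift 1 mm and close.

Call:
{"name": "drive_tool", "arguments": {"plan": [[0.22,0,0.005,0,0,0,0],[0.22,0,0,0,0,0,0],[0.2,0,0,0,0,0,0],[0.19,0,0,0,0,0,0],[0.18,0,0,0,0,0,0],[0.17,0,0,0,0,0,0],[0.16,0,0,0,0,0,0],[0.15,0,0,0,0,0,0]], "squeeze": 25}}

```text
time: 6.25
tcp_pos: [0.5179, 0.0853, 0.121]
ee_rot: [0.0, 0.708, 0.707, 0.0]
wrist_force: [-0.8, -0.4, 0.8]
opening: 0.161
grip_force: 25.1
```

Call:
{"name": "drive_tool", "arguments": {"plan": [[0.13,0,0,0,0,0,0],[0.1,0,0,0,0,0,0],[0.05,0,0,0,0,0,0],[0,0,0,0,0,0,0],[0,0,0,0,0,0,0],[0,0,0,0,0,0,0],[0,0,0,0,0,0,0],[0,0,0,0,0,0,0]], "squeeze": 60}}

```text
time: 7.25
tcp_pos: [0.518, 0.0853, 0.1211]
ee_rot: [0.0, 0.708, 0.707, 0.0]
wrist_force: [1.3, -0.5, 2.2]
opening: 0.152
grip_force: 59.2
```

```bash
cat > ball.py <<'E'
from pose import *
f=grab_frame('wrist');c=cam(f,s);I=f['img'];N=s['tcp_pos']-[0,0,.106]
# dish underside in world: tcp minus grip offset; ball centre z = underside+.021
X=[N[0],N[1],N[2]+.021];p=proj(c,X)
g=I.astype(int);u,v=map(int,p);m=np.zeros(I.shape[:2],bool);m[v-45:v+45,u-60:u+60]=1
m&=(g[:,:,0]<95)&(g[:,:,0]-g[:,:,2]>18)
k,l,st,ce=cv2.connectedComponentsWithStats(m.astype('uint8'))
for i in range(1,k):
    if st[i,4]>60:print('blob',ce[i].round(1),st[i],(plane(c,*ce[i],X[2])-X).round(4)[:2])
print('expect',p.round(1))
E
python3 ball.py
```

```text
t 7.25 pos [0.518  0.0853 0.1211] y [ 1.0e+00 -1.6e-03  4.0e-04] z [ 4.e-04  1.e-04 -1.e+00] j [ 0.16  0.36 -0.12  1.08  0.    1.74] op 0.152 F [ 1.3 -0.5  2.2] 59.17711794376373
blob [309.  203.9] [303 188  11  33 263] [-0.0108 -0.002 ]
blob [336.  204.6] [332 189  11  32 249] [ 0.008  -0.0026]
expect [324.5 201.1]
```

Gripped with the ball centred (303–343, behind the bar). Next a gentle lift.

Call:
{"name": "drive_tool", "arguments": {"plan": [[0,0,0,-0.004,0,0,0],[0,0,0,-0.008,0,0,0],[0,0,0,-0.012,0,0,0],[0,0,0,-0.016,0,0,0],[0,0,0,-0.016,0,0,0],[0,0,0,-0.012,0,0,0],[0,0,0,-0.008,0,0,0],[0,0,0,-0.004,0,0,0]]}}

```text
time: 8.3
tcp_pos: [0.5178, 0.0853, 0.1371]
ee_rot: [0.0, 0.708, 0.707, 0.0]
wrist_force: [-0.4, 0.8, -3.6]
opening: 0.151
grip_force: 58.4
```

```bash
python3 ball.py; python3 -c "
from rig import state;print(state()['ft_torque'])"
```

```text
t 8.3 pos [0.5178 0.0853 0.1371] y [ 1.0e+00 -1.5e-03  1.0e-04] z [ 1.e-04  0.e+00 -1.e+00] j [ 0.16  0.35 -0.1   1.12 -0.    1.74] op 0.151 F [-0.4  0.8 -3.6] 58.41707468032837
blob [309.1 204.1] [303 189  11  32 246] [-0.0107 -0.0022]
blob [336.1 204.4] [332 189  11  32 262] [ 0.008  -0.0025]
expect [324.5 201.1]
[-0.00955624  0.04876569 -0.05847677]
```

Call:
{"name": "drive_tool", "arguments": {"plan": [[0,0,0,-0.006,0,0,0],[0,0,0,-0.012,0,0,0],[0,0,0,-0.018,0,0,0],[0,0,0,-0.024,0,0,0],[0,0,0,-0.03,0,0,0],[0,0,0,-0.04,0,0,0],[0,0,0,-0.04,0,0,0],[0,0,0,-0.04,0,0,0]]}}

```text
time: 9.35
tcp_pos: [0.5179, 0.0853, 0.1797]
ee_rot: [0.0, 0.708, 0.707, 0.0]
wrist_force: [-0.1, -0.9, -2.8]
opening: 0.154
grip_force: 58.4
```

Call:
{"name": "drive_tool", "arguments": {"plan": [[0,0,0,-0.04,0,0,0],[0,0,0,-0.04,0,0,0],[0,0,0,-0.04,0,0,0],[0,0,0,-0.035,0,0,0],[0,0,0,-0.025,0,0,0],[0,0,0,-0.018,0,0,0],[0,0,0,-0.01,0,0,0],[0,0,0,-0.005,0,0,0]]}}

```text
time: 10.35
tcp_pos: [0.5177, 0.0853, 0.2215]
ee_rot: [-0.0, 0.708, 0.707, -0.0]
wrist_force: [-1.1, 0.3, -4.4]
opening: 0.157
grip_force: 58.4
```

```bash
python3 ball.py
```

```text
t 10.35 pos [0.5177 0.0853 0.2215] y [ 1.0e+00 -1.6e-03 -2.0e-04] z [-2.e-04 -1.e-04 -1.e+00] j [ 0.16  0.29  0.05  1.33 -0.    1.74] op 0.157 F [-1.1  0.3 -4.4] 58.44433665275574
blob [309.2 204.3] [304 189  10  32 240] [-0.0107 -0.0023]
blob [336.1 204.8] [332 190  11  31 256] [ 0.0081 -0.0028]
expect [324.6 201.1]
```

Up 100 mm, level, and the ball hasn't moved. Next I turn about 87° counter-clockwise, ramped.

Call:
{"name": "drive_tool", "arguments": {"plan": [[0,0,0,0,0,0,-0.001],[0,0,0,0,0,0,-0.002],[0,0,0,0,0,0,-0.003],[0,0,0,0,0,0,-0.004],[0,0,0,0,0,0,-0.005],[0,0,0,0,0,0,-0.006],[0,0,0,0,0,0,-0.007],[0,0,0,0,0,0,-0.008]]}}

```text
time: 11.4
tcp_pos: [0.5178, 0.0853, 0.2215]
ee_rot: [0.0, 0.622, 0.783, 0.0]
wrist_force: [0.0, 0.2, -3.8]
opening: 0.154
grip_force: 58.4
```

Call:
{"name": "drive_tool", "arguments": {"plan": [[0,0,0,0,0,0,-0.0106],[0,0,0,0,0,0,-0.0106],[0,0,0,0,0,0,-0.0106],[0,0,0,0,0,0,-0.0106],[0,0,0,0,0,0,-0.0106],[0,0,0,0,0,0,-0.0106],[0,0,0,0,0,0,-0.0106],[0,0,0,0,0,0,-0.0106]]}}

```text
time: 12.4
tcp_pos: [0.5178, 0.0853, 0.2215]
ee_rot: [0.0, 0.394, 0.919, -0.0]
wrist_force: [0.3, 0.1, -3.1]
opening: 0.151
grip_force: 58.4
```

Call:
{"name": "drive_tool", "arguments": {"plan": [[0,0,0,0,0,0,-0.0106],[0,0,0,0,0,0,-0.0106],[0,0,0,0,0,0,-0.0106],[0,0,0,0,0,0,-0.0106],[0,0,0,0,0,0,-0.0106],[0,0,0,0,0,0,-0.0106],[0,0,0,0,0,0,-0.0106],[0,0,0,0,0,0,-0.0106]]}}

```text
time: 13.4
tcp_pos: [0.5178, 0.0853, 0.2215]
ee_rot: [-0.0, 0.138, 0.99, -0.0]
wrist_force: [-0.1, -0.4, -3.1]
opening: 0.154
grip_force: 58.4
```

Call:
{"name": "drive_tool", "arguments": {"plan": [[0,0,0,0,0,0,-0.008],[0,0,0,0,0,0,-0.007],[0,0,0,0,0,0,-0.006],[0,0,0,0,0,0,-0.005],[0,0,0,0,0,0,-0.004],[0,0,0,0,0,0,-0.003],[0,0,0,0,0,0,-0.002],[0,0,0,0,0,0,-0.001]]}}

```text
time: 14.4
tcp_pos: [0.5178, 0.0853, 0.2215]
ee_rot: [0.0, 0.027, 1.0, 0.0]
wrist_force: [0.3, 0.3, -3.3]
opening: 0.154
grip_force: 58.4
```

Call:
{"name": "drive_tool", "arguments": {"plan": [[0,0,0,0,0,0,0],[0,0,0,0,0,0,0],[0,0,0,0,0,0,0],[0,0,0,0,0,0,0],[0,0,0,0,0,0,0],[0,0,0,0,0,0,0],[0,0,0,0,0,0,0],[0,0,0,0,0,0,0]]}}

```text
time: 15.4
tcp_pos: [0.5178, 0.0853, 0.2215]
ee_rot: [-0.0, 0.027, 1.0, -0.0]
wrist_force: [-0.4, 0.7, -4.3]
opening: 0.149
grip_force: 58.4
```

```bash
python3 ball.py; python3 - <<'E'
from h import *
a=grab_frame('wrist')['img'];b=grab_frame('top')
v=np.vstack([a[:,:,::-1],cv2.resize(b['img'][160:270,190:430],(640,200))[:,:,::-1]])
cv2.imwrite('pics/e.png',v)
E
```

```text
t 15.4 pos [0.5178 0.0853 0.2215] y [ 0.0543  0.9985 -0.    ] z [-0. -0. -1.] j [ 0.16  0.29  0.05  1.33 -0.    0.22] op 0.149 F [-0.4  0.7 -4.3] 58.4009975194931
blob [309.2 203.6] [303 187  11  34 251] [-0.0008 -0.0102]
blob [336.1 204. ] [332 188  11  33 268] [0.0005 0.0085]
expect [323.9 203.9]
```

View pics/e.png

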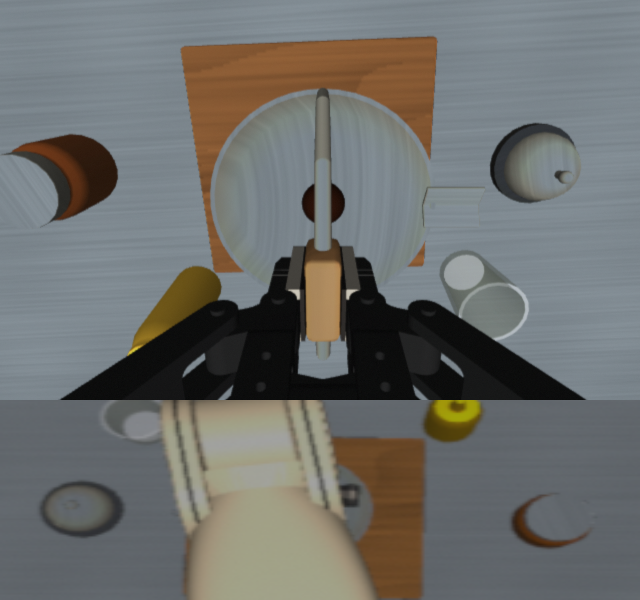

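The spout (484,205) points towards the bell (base about (532,163) on the counter), with the ball still in the middle at (323,204). I check the angle numerically before handing in.

```bash
python3 - <<'E'
from h import *
s=state();c=cam(grab_frame('wrist'),s);x=s['tcp_pos']
b=plane(c,532,163,.008);t=plane(c,484,205,x[2]-.106+.027)
for n,q in(('bell',b),('tip',t)):print(n,q.round(3),np.degrees(np.arctan2(*(q-x)[[1,0]])).round(1))
E
```

```text
bell [0.53  0.303 0.008] 86.8
tip [0.522 0.194 0.143] 87.6
```

```bash
python3 -c "from rig import finish_job;print(finish_job())"
```

```text
the job is handed in; nothing more can be done
None
```

The dish is held level 10 cm above the board, its spout within about 1° of the bell's direction and the ball still in the middle. The job is handed in; no verdict was returned.

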